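# Bring the saw sled back to its load end, pin it there and lay on the next horse blank

## Robot

A 7-joint arm with a two-finger parallel gripper is mounted at the origin on the work surface. World frame = base frame: x ahead of the robot, y to its left, z up, the work surface at z = 0. Lengths are in mm, angles in rad, forces in N, time in s.
With the tool pointing down it reaches from about 400 to 875 mm from the base axis. Payload 4.4 kg.
Tool frame: the origin (TCP) lies midway between the tips of the shut fingers; the grasp point (between the pads) lies 19 mm behind it (ctrl.grip_point_offset is the distance from the TCP to the grasp point, in mm); z points along the fingers, x is the direction in which the jaws open and shut, and the axes are right-handed (so a half turn about z gives the same grasp; the last joint's range is limited). The gripper opens to 85 mm and grips with 20 to 120 N. Pads are 22 mm wide; open, the fingers measure 114 mm over their backs; the gripper's body (76 mm by 85 mm) begins 54 mm behind the grasp point. The pads swing forward as they close: fully open they stand 13 mm farther back than shut.
Start: joints at [-1.204, 0.628, 0.038, 1.517, -0.027, 0.996, -0.02], TCP at [272.598, 590.092, 231.313] pointing down, gripper open.
Joint ranges: [-3.06, 3.06], [-0.37, 2.12], [-1.25, 1.32], [0.18, 2.47], [-1.1, 4.24], [0.23, 1.98], [-2.94, 2.94]. Speed limits (rad/s): [2.57, 2.57, 3.14, 3.14, 3.14, 3.14, 3.14].

## Interface

Orientations are given as [roll, pitch, yaw] about the fixed x, y, z axes, in that order (R = Rz(yaw) Ry(pitch) Rx(roll)).
In Python, from cell import ctrl, viewer gives the robot as it stands.
- The arm moves only by the tool apply_moves, never from a script. Its argument "series" is a list that holds one entry, the list of rows, each a list of 6 numbers: the shift along the tool's x, y, z normalised to -1 to 1, where 1 is 50 mm, then the turn, a rotation vector about the tool's x, y, z normalised to -1 to 1, where 1 is 6 degrees. In form: [[[tx, ty, tz, rx, ry, rz], ...]]. A call has exactly 5 rows; each row shifts and turns the commanded pose from where the row before left it, along the tool's axes as they then stand; what a row does not reach is not made up. A row lasts 1/8 s, in which the tool goes at most 62.5 mm and 10.7 degrees, less where a joint would pass 70% of its speed; a pose out of reach is approached as far as the arm can. A call with a number of a shift or a turn outside -1 to 1 is refused whole. A call with a gripper value outside its range is refused whole. "claw" is the gripper command: -1 is shut, 1 is fully open, values between are in proportion, set as the call begins (left out, the last holds). The fingers move at their own pace and stop on an object; the grip force is fixed at half the most. Time passes only in rows, so rows that do not move let the fingers close, or fill a call up. It gives the time, the measured TCP pose, the force and the opening at its end, in the units of the state.
- ctrl.read_state(): the state, without advancing time (a new reading comes with each control period).
- viewer.get_image(name): name is "scene" or "side" or "wrist"; returns the picture (400x640x3 uint8, blue, green, red); there is no depth.
- viewer.camera_info(name): a dict with "K" (3x3 intrinsics, pixels), "R" (3x3) and "t" (3): a world point X has camera coordinates R X + t. Camera axes: x right, y down, z forward; pixel columns grow to the right and rows downward; lengths in mm; the calibration is good to about 2 mm. A picture is of the moment at which its call begins: read the wrist's pose just before it. camera_info takes no time and is no camera call; for the wrist camera it gives the pose at the moment of the call.
- ctrl.finish_job(): hands the job in, once; it reports no verdict.
Trained networks look in the newest picture that a camera, given by its name, has taken for a name from the list of things; names that differ only in an ending like _2 or _b are one class to them, and where a whole thing is asked for, a point or a joint stands for the part that bears it (a point fixed in the world has none). Each returns a list of dicts, best first, with "score" (0 to 1); they miss things now and then, are a little off and sometimes report something else, mostly with a low value. They report only what shows in the picture. A call takes as long as a camera call.
- viewer.find_in(camera, label): "location" ([column, row] as shares, 0 to 1, of the picture: columns of its width, rows of its height, amid what is visible of it).
The state is a dict: "clock": time; "qpos": joint angles; "qd": joint speeds; "tau": joint torques, N m; "eef_pos": TCP position; "tool_rot": TCP orientation; "force": force on the tool from outside, world axes, zero at the start; "torque": the same for the moment, N m; "width": finger opening in mm.
Only numpy, scipy, OpenCV 4.12 (cv2) and the standard library are available. Lean on these libraries where they do the work, as an engineer would, in place of code of your own. Each camera call takes 0.05 s, during which the arm holds its last target. There are 200 camera calls.

## Task

Reload the band saw's sled: pull up the spring pin by its T-handle and turn it a quarter turn so that it rests in its notch and stays up by itself, then draw the sled by its knob towards the load end, past the middle hole. Near the last hole turn the handle back to let the pin ride on the strip, and ease the sled until the pin drops fully home in that hole, without ramming it. Then lift the top blank off the pile and set it down flat on the sled, square and close up to the fence and the heel, and leave the rest of the pile and everything else where it is.

Things in the scene. Friction and masses are not known exactly. Their poses are not given: they have to be found in the camera images.
- slide: Fixed saw slide: an aluminium base plate 418 x 235 x 12 mm with two steel rails, end stops. Origin on the bench surface; the sled runs along its y axis, load end towards its -y, saw towards its +y; x points to the fence side, z up.
- bracket: Fixed grey bracket on the robot side of the slide that carries the spring pin in a steel sleeve 38 mm across; its top is 88 mm above the bench. Origin on the pin's vertical axis, at bench height; axes as the slide's. It is bolted through long slots and may sit up to 13 mm either way along the slide.
- tee_mid (a point): Middle of the pin's T-handle, a black round bar 14 mm thick and 74 mm long lying along this point's x axis, z up (along the pin). It stands 118 mm above the bench when the pin is home, its underside 23 mm clear of the sleeve. The stem below it is 9 mm thick.
- plunger (a joint): Height of the spring pin above fully home, m. 0 = home in a hole or slot of the sled's strip; about 0.012 = riding on the strip between holes; about 0.016 = parked in the rest notch; 0.021 = its cross dowel stands on the flat top of the sleeve, so it must be pulled higher than that to be turned; 0.025 = stop. A spring pushes it down, with about 8 N at home and 12 N fully out.
- tee (a joint): Turn of the T-handle, rad, counter-clockwise seen from above. At 0 its cross dowel lies in the deep slot of the sleeve and the handle points along the slide's x axis; it can drop home only there. There is a rest notch a quarter turn away either way (about +1.57 or -1.57), a V that draws the dowel in from 0.3 rad either side when the handle is let down and let go; the mouth of the deep slot is chamfered and draws it in from 0.2 rad. Limits +-1.8.
- sled (a joint): Travel of the sled towards the load end, m; 0 at the start. Its steel strip, on the robot side, has a 40 mm slot (the pin starts in it) and two 14.5 mm holes for the 12 mm pin. The middle hole comes under the pin between 0.038 and 0.072, the last between 0.105 and 0.140: feel for it. End stop 0.145. It slides at 3 N (4 to 5 N with the pin riding) and stays; a pin in a hole stops it dead.
- knob (a point): Centre of the sled's black ball knob, 34 mm across, on a neck, at the load end of the sled; 78 mm above the bench, 33 mm above the sled's plywood top. Free all round; the low heel stands 17 mm from the knob's centre on the saw side.
- seat (a point): Point on the sled's top (45 mm above the bench) where the centre of the blank's underside comes when the blank touches both fence and heel. Axes as the slide's. The fence is a 10 mm high strip along y, 28 mm off on the +x side; the heel is a 10 mm high strip along x, 75 mm off on the -y side. The blank's length lies along y.
- blank1_mid (a point): Centre of the top blank of the pile: a pine block 150 x 56 x 45 mm (along its own x, y, z), about 0.18 kg, with a horse outline drawn on top. It lies freely on the next blank; its centre starts 130.5 mm above the bench.
- blank2: Middle blank of the pile, same size, origin at the centre of its underside. To stay as it is.
- blank3: Bottom blank of the pile, on a plywood board 190 x 100 x 18 mm, origin at the centre of its underside. To stay as it is.
- horse_a: Sawn wooden horse standing on the bench, 120 mm long, 122 mm high, 40 mm thick, origin between its feet. Bystander.
- horse_b: Another sawn horse standing on the bench. Bystander.
- tray_horse: Sawn horse standing in a plywood tray 200 x 110 x 45 mm; the tray and the pile may stand on either side of the slide. Bystander.
- glue: White glue bottle, 60 mm across, 170 mm high, standing on the bench. Bystander.
- wax_tin: Flat steel tin, 84 mm across, 55 mm high. Bystander.
- mallet: Small hammer lying on the bench. Bystander.
- try_square: Try square lying on the bench, wooden stock 110 mm, steel blade 160 mm. Bystander.
- push_stick: Plywood push stick, 210 mm long, lying on the bench. Bystander.

How it is judged (in metres and radians):
On the way, in this order (a step that is already met when the one before it is completed fails the run):
1. the pin is parked in a rest notch and let go, the sled still at its saw end (value of joint plunger between 0.014 and 0.0185 m and (value of joint tee above 1.3 rad or value of joint tee below -1.3 rad) and contact force between the fingers and plunger below 0.1 N and value of joint sled below 0.025 m), for 0.2 s.
2. the sled has passed the middle hole with the pin still parked (value of joint plunger above 0.014 m and (value of joint tee above 1.2 rad or value of joint tee below -1.2 rad) and value of joint sled above 0.072 m).
3. the pin is fully home in the last hole (value of joint plunger below 0.003 m and value of joint sled between 0.105 and 0.14 m), for 0.2 s.
At the end, for the whole second after the job is handed in: The pin is home (within 3 mm) in the sled's last hole (sled between 105 and 140 mm) and the top blank lies still and flat on the sled, within 12 mm of the fence and of the heel and square to them within 0.10 rad (all of step 3 and x of blank1_mid in the frame of seat between -0.012 and 0.004 m and y of blank1_mid in the frame of seat between -0.004 and 0.012 m and z of blank1_mid in the frame of seat between 0.0195 and 0.0255 m and angle between the x axis of blank1_mid and the y axis of seat, either way round below 0.1 rad and angle between blank1_mid's own z axis and vertical below 0.06 rad and linear speed of blank1 below 0.01 m/s); the robot touches nothing.
It fails at once if the rest of the pile was shifted by more than 15 mm (distance of any of blank2, blank3 from where it was at the start of the episode above 0.015 m).
It fails at once if a bystander was moved by more than 30 mm (distance of any of horse_a, horse_b, tray_horse, glue, wax_tin, mallet, try_square, push_stick from where it was at the start of the episode above 0.03 m).
It fails at once if the sled was rammed against the pin (more than 40 N between them while the handle is free) (contact force between plunger and sled above 40 N and contact force between the fingers and plunger below 0.1 N).
It fails at once if the blank was let go more than 20 mm above the sled (horizontal distance between blank1_mid and seat below 0.1 m and z of blank1_mid in the frame of seat above 0.0425 m and contact force between the fingers and blank1 below 0.05 N).
It also fails if it takes over 72 s, if anything falls off the work surface, if the arm or the gripper's body presses on something with over 40 N, if the wrist force passes 120 N, or if a joint passes its speed limit or range.

## Working session

There is one attempt and no reset: what is moved stays moved. The work goes in short steps, Python scripts to look and compute and a tool call to move; the robot and the scene stay as the last step left them, time stands still between calls to the robot, and variables do not carry over. Pictures are saved under pics/ and viewed, about 8 in all and at most 12, crops included, and the job is handed in when it is done.

Besides the shell and the picture viewer there is one more tool, called after ">>>" by a JSON object that holds its "op" and its "data". apply_moves: Moves the arm, as the interface text tells. Scaled input: -1 to 1 covers 50 mm each way for a shift and 6 degrees each way for a turn. Its arguments: {"type":"object","properties":{"series":{"type":"array","items":{"type":"array","items":{"type":"array","items":{"type":"number"}}}},"claw":{"type":"number"}},"required":["series"]}

```bash
mkdir -p pics; ls
cat > h.py <<'E'
import numpy as np, cv2
from cell import ctrl, viewer
from scipy.spatial.transform import Rotation as Ro
def ray(cam,uv,z,info=None):
    i=info or viewer.camera_info(cam);K,R,t=[np.array(i[k],float) for k in('K','R','t')]
    d=R.T@np.linalg.solve(K,[uv[0],uv[1],1]);c=-R.T@t.ravel()
    return c+d*(z-c[2])/d[2]
def proj(cam,X,info=None):
    i=info or viewer.camera_info(cam);K,R,t=[np.array(i[k],float) for k in('K','R','t')]
    p=K@(R@np.array(X,float)+t.ravel());return p[:2]/p[2]
def tri(uvs):
    A=[];b=[]
    for cam,uv in uvs:
        i=viewer.camera_info(cam);K,R,t=[np.array(i[k],float) for k in('K','R','t')]
        P=K@np.c_[R,t.ravel()]
        for k in(0,1):
            r=P[k]-uv[k]*P[2];r=r/np.linalg.norm(r[:3]);A.append(r[:3]);b.append(-r[3])
    X=np.linalg.lstsq(np.array(A),np.array(b),rcond=None)[0]
    return X
E
python3 - <<'E'
from h import *
s=ctrl.read_state();print({k:np.round(v,3) for k,v in s.items()})
for c in('scene','side'):
    im=viewer.get_image(c);cv2.imwrite(f'pics/{c}0.png',im)
    i=viewer.camera_info(c);print(c,np.round(-np.array(i['R']).T@np.array(i['t']).ravel()))
    for n in('tee_mid','knob','blank1_mid','bracket','seat','slide','sled'):
        r=viewer.find_in(c,n)[:2]
        print(n,[(round(q['score'],2),np.round(np.array(q['location'])*[640,400],1)) for q in r])
E
```

```text
pics
{'clock': np.float64(0.0), 'qpos': array([-1.204,  0.629,  0.038,  1.518, -0.027,  0.996, -0.02 ]), 'qd': array([-0.001,  0.001,  0.002, -0.001, -0.001, -0.   , -0.   ]), 'tau': array([-1.0000e-03, -5.6342e+01,  1.2260e+00, -1.9344e+01,  1.1000e-02,
        1.0000e-02, -0.0000e+00]), 'eef_pos': array([272.318, 589.535, 230.402]), 'tool_rot': array([3.142e+00, 2.000e-03, 1.138e+00]), 'force': array([ 0.277, -0.677,  0.152]), 'torque': array([0.006, 0.009, 0.007]), 'width': np.float64(85.609)}
scene [ 793. -418.  950.]
tee_mid [(0.51, array([317.9, 193.9])), (0.4, array([374.5, 130. ]))]
knob [(0.68, array([345.5, 206.9]))]
blank1_mid [(0.58, array([376.1, 101. ]))]
bracket [(0.7, array([430.6, 156.7])), (0.6, array([302. , 201.1]))]
seat [(0.61, array([342. , 204.6]))]
slide [(0.75, array([329.6, 233.8])), (0.32, array([315.3, 191.6]))]
sled [(0.97, array([341.5, 203.3]))]
side [ 443. -962. 1067.]
tee_mid [(0.56, array([302.4, 197.2]))]
knob [(0.78, array([332.3, 200.3]))]
blank1_mid [(0.74, array([294. , 114.2])), (0.36, array([394.2, 314.7]))]
bracket [(0.74, array([298.6, 211.1]))]
seat [(0.8, array([327.4, 197.1]))]
slide [(0.59, array([326.1, 232.1]))]
sled [(0.71, array([331.8, 199.3]))]
```

View both.

View pics/scene0.png

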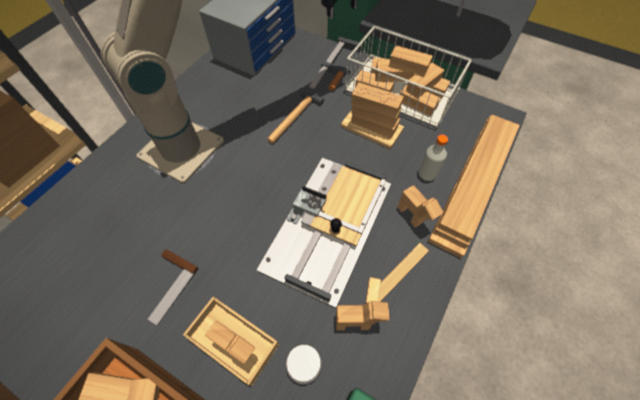

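View pics/side0.png

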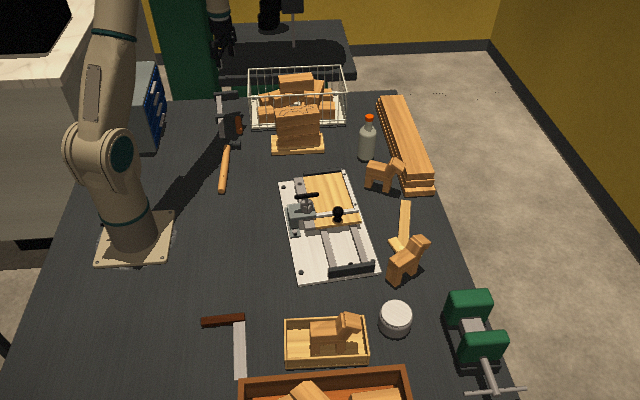

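Run:
```python
from h import *
print('tee',tri([('scene',(312,194)),('side',(306,195))]),'knob',tri([('scene',(336,226)),('side',(338,212))]))
for c,L in(('scene',[(258,270),(325,158),(390,180),(340,303)]),('side',[(298,283),(281,182),(350,170),(382,271)])):
    P=[ray(c,p,12) for p in L];print(c,np.round(P,0)[:,:2].tolist())
    e=P[1]-P[0];print('yaw y axis',np.degrees(np.arctan2(-e[0],e[1])),[np.linalg.norm(P[i]-P[i-1]) for i in range(4)])
a=cv2.imread('pics/scene0.png')[150:245,265:395];b=cv2.imread('pics/side0.png')[165:240,270:400]
p=cv2.imread('pics/scene0.png')[75:150,330:460];q=cv2.imread('pics/side0.png')[90:160,255:345]
f=lambda m:cv2.resize(m,(400,int(400*m.shape[0]/m.shape[1])),interpolation=cv2.INTER_CUBIC)
def col(*ms):
    m=np.vstack([f(x) for x in ms]);return cv2.copyMakeBorder(m,0,600-m.shape[0] if m.shape[0]<600 else 0,0,0,0)[:600]
cv2.imwrite('pics/z.png',np.hstack([col(a,b),col(p,q)]))
```

```text
tee [508.59651657   5.28846762 125.76312779] knob [599.67636207 -22.81880826  76.04728624]
scene [[473.0, -219.0], [438.0, 198.0], [655.0, 227.0], [706.0, -184.0]]
yaw y axis 4.690748649588036 [np.float64(236.48011602029868), np.float64(418.75566284761373), np.float64(218.80769384864612), np.float64(414.0158275833498)]
side [[466.0, -213.0], [436.0, 196.0], [673.0, 235.0], [700.0, -194.0]]
yaw y axis 4.1405600070650594 [np.float64(234.92151568132914), np.float64(410.0460101475234), np.float64(239.7986258279651), np.float64(430.06379676654143)]
```

View pics/z.png

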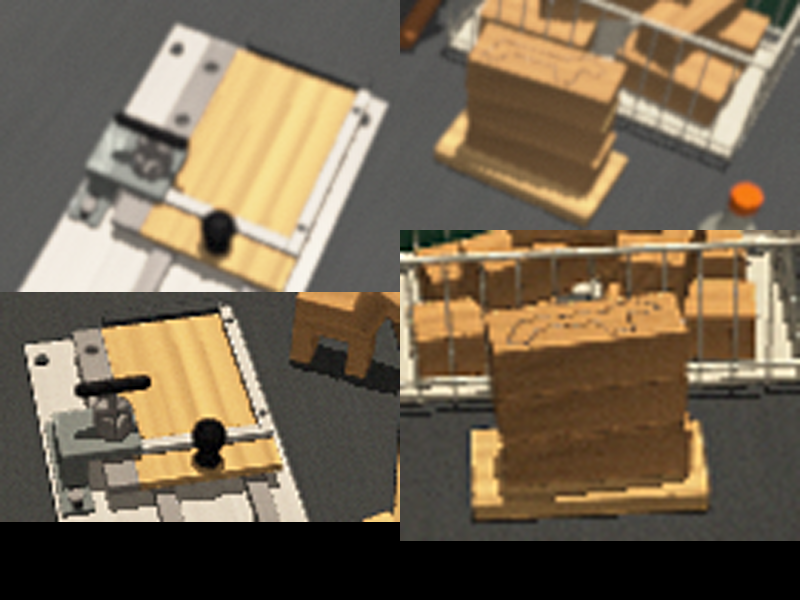

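Run:
```python
from h import *
t=tri([('scene',(313.8,192.3)),('side',(306.7,195.5))]);k=tri([('scene',(335.9,224)),('side',(337.9,210))])
h=tri([('scene',(333.3,172.1)),('side',(299.9,183.8))])
print('tee',t,'knob',k,'hole',h)
print('tee z118',ray('scene',(313.8,192.3),118),ray('side',(306.7,195.5),118))
print('knob z78',ray('scene',(335.9,224),78),ray('side',(337.9,210),78))
for c,L in(('scene',[(352.1,93.5),(359.2,83.1),(403.8,96.1),(398.9,106.5)]),('side',[(275.3,116.5),(274.6,108),(315.8,104.6),(319.4,111.8)])):
    P=np.array([ray(c,p,153) for p in L])
    e=P[3]-P[0]+P[2]-P[1];print(c,P.mean(0),np.degrees(np.arctan2(e[1],e[0])),[np.linalg.norm(P[i]-P[i-1]).round() for i in range(4)])
```

```text
tee [509.31316593  14.68473572 117.14710467] knob [598.74312239 -21.74146657  83.93276441] hole [497.36931943 145.7228107   43.13592334]
tee z118 [510.50045528  13.39097673 118.        ] [508.57567994  14.93331606 118.        ]
knob z78 [600.13324422 -21.45718713  78.        ] [597.47065873 -12.95783634  78.        ]
scene [510.18000425 398.37712561 153.        ] 7.973564557554156 [np.float64(149.0), np.float64(52.0), np.float64(146.0), np.float64(48.0)]
side [503.97269579 400.11170193 153.        ] 4.292966538110771 [np.float64(151.0), np.float64(51.0), np.float64(143.0), np.float64(46.0)]
```

```bash
cat >> h.py <<'E'
def plan(pos,yaw,n,pos0=None,yaw0=None):
    "rows in tool axes from current measured pose to TCP pos, yaw deg, tool down"
    s=ctrl.read_state();p=np.array(s['eef_pos'] if pos0 is None else pos0,float)
    R=Ro.from_euler('xyz',s['tool_rot']) if yaw0 is None else Ro.from_euler('xyz',[np.pi,0,np.radians(yaw0)])
    G=Ro.from_euler('xyz',[np.pi,0,np.radians(yaw)]);rows=[]
    for i in range(n):
        f=1/(n-i)
        d=np.round(R.inv().apply((np.array(pos)-p)*f)/50,2);p=p+R.apply(d*50)
        w=np.round(np.degrees((R.inv()*G).as_rotvec()*f)/6,2);R=R*Ro.from_rotvec(np.radians(w*6))
        rows.append(d.tolist()+w.tolist())
    for i in range(0,n,5): print(str(rows[i:i+5]).replace(' ','').replace('-0.0,','0,').replace('0.0,','0,').replace('0.0]','0]'))
def st():
    s=ctrl.read_state();print(round(float(s['clock']),2),np.round(s['eef_pos'],1),np.round(np.degrees(s['tool_rot']),1),'F',np.round(s['force'],1),'w',round(float(s['width']),1))
E
python3 - <<'E'
from h import *
plan([509,14,230],94.4,15)
E
```

```text
[[-0.57,0.61,0,0,0,-0.32],[-0.58,0.59,0,0,0,-0.32],[-0.6,0.57,0,0,0,-0.33],[-0.62,0.55,0,0,0,-0.32],[-0.64,0.53,0,0,0,-0.33]]
[[-0.66,0.5,0,0,0,-0.32],[-0.68,0.48,0,0,0,-0.33],[-0.69,0.46,0,0,0,-0.32],[-0.71,0.43,0,0,0,-0.33],[-0.72,0.41,0,0,0,-0.32]]
[[-0.74,0.39,0.01,0,0,-0.33],[-0.75,0.36,0,0,0,-0.32],[-0.76,0.33,0.01,0,0,-0.33],[-0.77,0.31,0,0,0,-0.32],[-0.78,0.28,0.01,0,0,-0.33]]
```

>>> {"op": "apply_moves", "data": {"series": [[[-0.57,0.61,0,0,0,-0.32],[-0.58,0.59,0,0,0,-0.32],[-0.6,0.57,0,0,0,-0.33],[-0.62,0.55,0,0,0,-0.32],[-0.64,0.53,0,0,0,-0.33]]], "claw": 1}}

```text
clock: 1.42
eef_pos: [352.5, 397.2, 231.5]
tool_rot: [3.141, -0.0, 1.309]
force: [0.5, -0.6, -0.1]
width: 85.5
```

>>> {"op": "apply_moves", "data": {"series": [[[-0.66,0.5,0,0,0,-0.32],[-0.68,0.48,0,0,0,-0.33],[-0.69,0.46,0,0,0,-0.32],[-0.71,0.43,0,0,0,-0.33],[-0.72,0.41,0,0,0,-0.32]]]}}

```text
clock: 2.05
eef_pos: [430.9, 205.2, 231.6]
tool_rot: [3.141, -0.0, 1.478]
force: [0.8, -0.3, 0.3]
width: 85.4
```

>>> {"op": "apply_moves", "data": {"series": [[[-0.74,0.39,0,0,0,-0.33],[-0.75,0.36,0,0,0,-0.32],[-0.76,0.33,0,0,0,-0.33],[-0.77,0.31,0,0,0,-0.32],[-0.78,0.28,0,0,0,-0.33]]]}}

```text
clock: 2.68
eef_pos: [509.7, 12.8, 231.5]
tool_rot: [3.141, -0.0, 1.649]
force: [1.1, 0.3, 0.2]
width: 86.0
```

Run:
```python
from h import *
st();i=viewer.camera_info('wrist');im=viewer.get_image('wrist');cv2.imwrite('pics/w1.png',im);st()
np.save('w1.npy',i,allow_pickle=True)
for n in('tee_mid','knob','seat','bracket'):print(n,[(round(q['score'],2),np.round(np.array(q['location'])*[640,400],1)) for q in viewer.find_in('wrist',n)[:2]])
print(-np.array(i['R']).T@np.array(i['t']).ravel())
```

```text
2.67 [509.7  12.8 231.5] [180.   -0.   94.5] F [1.1 0.3 0.2] w 86.0
2.73 [511.8   5.8 231.6] [179.8   0.3  94.1] F [ 3.  -5.1 -0.8] w 85.5
tee_mid [(0.58, array([330.9, 195.6])), (0.31, array([419.4, 337.2]))]
knob [(0.83, array([378.2, 234.3]))]
seat [(0.61, array([374.1, 234. ]))]
bracket [(0.61, array([326.4, 151.2]))]
[441.31519007   7.09521812 374.20214727]
```

View pics/w1.png

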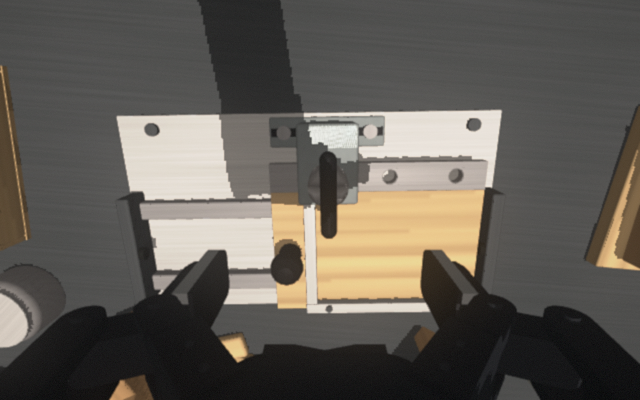

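Run:
```python
from h import *
i=np.load('w1.npy',allow_pickle=True).item()
for n,p,z in(('teeA',(328,153),120),('teeB',(328,238),120),('knob',(287,266),78),('h1',(389,176),43),('h2',(456,175),43),('heelin1',(316,207),55),('heelin2',(318,300),50),('fence_in_far',(478,301),50),('slideTL',(118,116),12),('slideTR',(500,111),12),('stripL',(272,193),43),('stripR',(487,189),43)):
    print(n,ray('wrist',p,z,i).round(1))
st()
for p in ((509,14,118),): print(proj('wrist',p,i))
```

```text
teeA [475.2  12.4 120. ]
teeB [546.7  18.2 120. ]
knob [597.7 -18.8  78. ]
h1 [504.5  79.3  43. ]
h2 [498.  148.7  43. ]
heelin1 [540.4   5.9  55. ]
heelin2 [652.5  16.   50. ]
fence_in_far [639.5 198.2  50. ]
slideTL [ 467.4 -215.7   12. ]
slideTR [430.  196.2  12. ]
stripL [532.3 -41.6  43. ]
stripR [510.3 184.1  43. ]
2.92 [508.8  14.7 231.3] [-180.    -0.    94.4] F [-0.6  1.4  0.1] w 85.6
[326.59660667 193.95367032]
```

Run:
```python
from h import *
plan([511,15.2,101],95,5)
```

```text
[[0,0.01,0.52,0,0,-0.02],[0,0.01,0.52,0,0,-0.02],[0,0.01,0.52,0,0,-0.02],[0,0.01,0.52,0,0,-0.02],[0,0,0.53,0,-0.01,-0.02]]
```

>>> {"op": "apply_moves", "data": {"series": [[[0,0.01,0.52,0,0,-0.02],[0,0.01,0.52,0,0,-0.02],[0,0.01,0.52,0,0,-0.02],[0,0.01,0.52,0,0,-0.02],[0,0.01,0.53,0,0,-0.02]]]}}

```text
clock: 3.55
eef_pos: [511.4, 16.4, 100.2]
tool_rot: [3.141, -0.001, 1.661]
force: [-0.2, 0.1, 0.8]
width: 85.0
```

>>> {"op": "apply_moves", "data": {"series": [[[0,0,0,0,0,0],[0,0,0,0,0,0],[0,0,0,0,0,0],[0,0,0,0,0,0],[0,0,0,0,0,0]]], "claw": -1}}

```text
clock: 4.18
eef_pos: [512.2, 15.7, 101.9]
tool_rot: [3.14, -0.001, 1.659]
force: [-1.6, 2.9, 5.5]
width: 12.6
```

>>> {"op": "apply_moves", "data": {"series": [[[0,0,0,0,0,0],[0,0,0,0,0,0],[0,0,0,0,0,0],[0,0,0,0,0,0],[0,0,0,0,0,0]]]}}

```text
clock: 4.8
eef_pos: [512.2, 15.7, 101.9]
tool_rot: [3.14, -0.001, 1.659]
force: [-1.9, 2.2, 5.9]
width: 12.1
```

>>> {"op": "apply_moves", "data": {"series": [[[0,0,-0.1,0,0,0],[0,0,-0.1,0,0,0],[0,0,-0.1,0,0,0],[0,0,-0.1,0,0,0],[0,0,-0.08,0,0,0]]]}}

```text
clock: 5.42
eef_pos: [511.8, 15.5, 124.5]
tool_rot: [3.141, -0.001, 1.659]
force: [2.5, 4.8, -12.8]
width: 11.6
```

>>> {"op": "apply_moves", "data": {"series": [[[0,0,0,0,0,0],[0,0,0,0,0,0],[0,0,0,0,0,0],[0,0,0,0,0,0],[0,0,0,0,0,0]]]}}

```text
clock: 6.05
eef_pos: [511.8, 15.5, 124.3]
tool_rot: [3.141, -0.001, 1.659]
force: [3.0, 4.7, -12.0]
width: 11.7
```

Run:
```python
from h import *
st();a=viewer.get_image('side');b=viewer.get_image('scene')
f=lambda m:cv2.resize(m,(400,300),interpolation=cv2.INTER_CUBIC)
cv2.imwrite('pics/t1.png',np.hstack([f(a[160:245,265:378]),f(b[150:240,265:385])]))
```

```text
6.05 [511.8  15.5 124.3] [ 1.80e+02 -1.00e-01  9.51e+01] F [  3.    4.7 -12. ] w 11.7
```

>>> {"op": "apply_moves", "data": {"series": [[[0,0,-0.02,0,0,0.9],[0,0,0,0,0,1],[0,0,0,0,0,1],[0,0,0,0,0,1],[0,0,0,0,0,1]]]}}

```text
clock: 6.78
eef_pos: [511.7, 15.1, 125.3]
tool_rot: [-3.141, -0.001, 1.142]
force: [3.1, 3.8, -12.6]
width: 11.6
```

>>> {"op": "apply_moves", "data": {"series": [[[0,0,0,0,0,1],[0,0,0,0,0,1],[0,0,0,0,0,1],[0,0,0,0,0,1],[0,0,0,0,0,1]]]}}

```text
clock: 7.4
eef_pos: [511.4, 14.7, 125.3]
tool_rot: [-3.141, 0.0, 0.619]
force: [3.0, 2.9, -11.2]
width: 12.0
```

>>> {"op": "apply_moves", "data": {"series": [[[0,0,0,0,0,1],[0,0,0,0,0,1],[0,0,0,0,0,1],[0,0,0,0,0,1],[0,0,0,0,0,1]]]}}

```text
clock: 8.02
eef_pos: [510.9, 14.6, 125.2]
tool_rot: [-3.141, 0.002, 0.095]
force: [2.2, 1.3, -12.1]
width: 12.3
```

>>> {"op": "apply_moves", "data": {"series": [[[0,0,0,0,0,0.1],[0,0,0.03,0,0,0],[0,0,0.03,0,0,0],[0,0,0.03,0,0,0],[0,0,0.03,0,0,0]]]}}

```text
clock: 8.65
eef_pos: [511.0, 14.5, 119.6]
tool_rot: [-3.141, 0.001, 0.088]
force: [0.3, 2.7, -10.0]
width: 11.8
```

>>> {"op": "apply_moves", "data": {"series": [[[0,0,0.03,0,0,0],[0,0,0.02,0,0,0],[0,0,0,0,0,0],[0,0,0,0,0,0],[0,0,0,0,0,0]]]}}

```text
clock: 9.28
eef_pos: [511.2, 14.5, 117.8]
tool_rot: [-3.141, 0.0, 0.088]
force: [-3.8, 3.0, 1.7]
width: 12.0
```

>>> {"op": "apply_moves", "data": {"series": [[[0,0,0,0,0,0],[0,0,0,0,0,0],[0,0,0,0,0,0],[0,0,0,0,0,0],[0,0,0,0,0,0]]], "claw": 1}}

```text
clock: 9.9
eef_pos: [511.7, 14.2, 117.3]
tool_rot: [3.141, -0.0, 0.088]
force: [0.7, -0.0, -0.5]
width: 85.2
```

>>> {"op": "apply_moves", "data": {"series": [[[0,0,0,0,0,0],[0,0,0,0,0,0],[0,0,0,0,0,0],[0,0,-0.8,0,0,0],[0,0,-0.9,0,0,0]]]}}

```text
clock: 10.52
eef_pos: [510.9, 14.2, 202.7]
tool_rot: [3.141, 0.002, 0.087]
force: [0.4, -0.3, 0.2]
width: 85.5
```

Run:
```python
from h import *
st();a=viewer.get_image('side');b=viewer.get_image('scene');i=viewer.camera_info('wrist');w=viewer.get_image('wrist');np.save('w2.npy',i,allow_pickle=True)
f=lambda m:cv2.resize(m,(400,300),interpolation=cv2.INTER_CUBIC)
cv2.imwrite('pics/t2.png',np.vstack([np.hstack([f(a[160:245,265:378]),f(b[150:240,265:385])]),np.hstack([f(w),f(w)*0])]))
cv2.imwrite('pics/w2.png',w)
```

```text
10.53 [510.9  14.2 202.7] [1.8e+02 1.0e-01 5.0e+00] F [ 0.4 -0.3  0.2] w 85.5
```

View pics/t2.png

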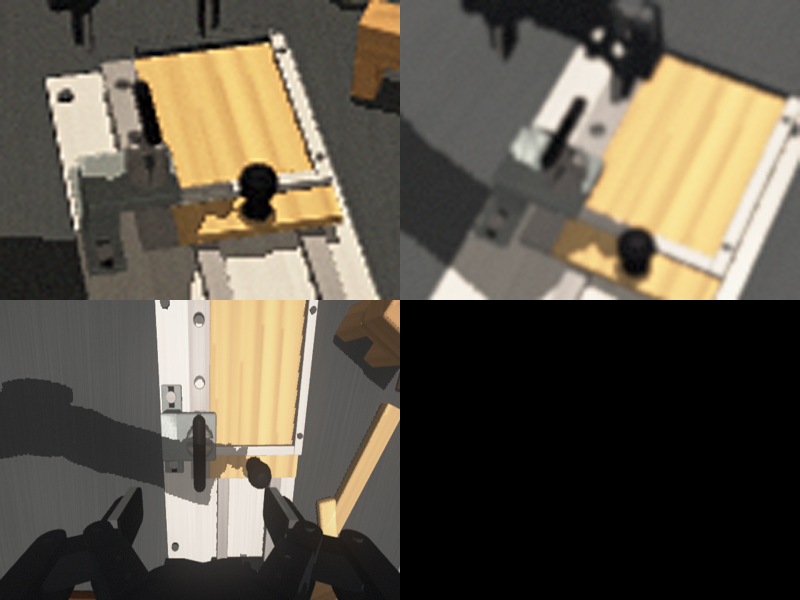

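Run:
```python
from h import *
i=np.load('w2.npy',allow_pickle=True).item()
k=ray('wrist',(412.8,230.7),78,i);print(k, ray('wrist',(199*1.6,80*4/3),43,i), ray('wrist',(199*1.6,20*4/3),43,i))
plan([598.5,-18.5,120],5,5)
plan([598.5,-18.5,60],5,5,[598.5,-18.5,120],5)
```

```text
[597.47527793 -17.41041039  78.        ] [504.05240999  81.93279835  43.        ] [498.67735388 147.46956642  43.        ]
[[0.33,0.16,0.34,0,-0.01,0],[0.33,0.16,0.34,0,-0.01,0],[0.33,0.16,0.34,0,-0.01,0],[0.32,0.16,0.34,0,-0.01,0],[0.33,0.16,0.33,0,-0.01,0.01]]
[[0,0,0.24,0,0,0],[0,0,0.24,0,0,0],[0,0,0.24,0,0,0],[0,0,0.24,0,0,0],[0,0,0.24,0,0,0]]
```

>>> {"op": "apply_moves", "data": {"series": [[[0.33,0.16,0.1,0,0,0],[0.33,0.16,0.1,0,0,0],[0.33,0.16,0.3,0,0,0],[0.32,0.15,0.5,0,0,0],[0.31,0.15,0.69,0,0,0]]]}}

```text
clock: 11.3
eef_pos: [596.0, -17.5, 116.2]
tool_rot: [-3.141, 0.0, 0.088]
force: [0.0, 0.9, 0.2]
width: 85.2
```

>>> {"op": "apply_moves", "data": {"series": [[[0,0,0.24,0,0,0],[0,0,0.24,0,0,0],[0,0,0.24,0,0,0],[0,0,0.24,0,0,0],[0,0,0.24,0,0,0]]]}}

```text
clock: 11.92
eef_pos: [595.9, -17.3, 57.5]
tool_rot: [-3.141, -0.001, 0.088]
force: [0.4, -0.2, -0.6]
width: 85.0
```

>>> {"op": "apply_moves", "data": {"series": [[[0,0,0,0,0,0],[0,0,0,0,0,0],[0,0,0,0,0,0],[0,0,0,0,0,0],[0,0,0,0,0,0]]], "claw": -1}}

```text
clock: 12.55
eef_pos: [599.6, -17.3, 59.4]
tool_rot: [3.14, -0.008, 0.088]
force: [5.1, 1.6, 1.1]
width: 30.8
```

Run:
```python
from h import *
st()
```

```text
12.55 [599.6 -17.3  59.4] [179.9  -0.4   5.1] F [5.1 1.6 1.1] w 30.8
```

>>> {"op": "apply_moves", "data": {"series": [[[0.05,0.1,0,0,0,0],[0,0.2,0,0,0,0],[0,0.2,0,0,0,0],[0,0.2,0,0,0,0],[0,0.2,0,0,0,0]]]}}

```text
clock: 13.18
eef_pos: [603.6, -61.0, 59.3]
tool_rot: [-3.14, -0.003, 0.089]
force: [0.6, 3.5, 6.6]
width: 30.7
```

>>> {"op": "apply_moves", "data": {"series": [[[0,0.2,0,0,0,0],[0,0.2,0,0,0,0],[0,0.2,0,0,0,0],[0,0.2,0,0,0,0],[0,0.2,0,0,0,0]]]}}

```text
clock: 13.8
eef_pos: [608.3, -110.8, 59.3]
tool_rot: [-3.14, -0.004, 0.089]
force: [1.5, 3.7, 6.9]
width: 30.8
```

Run:
```python
from h import *
st()
```

```text
13.8 [ 608.3 -110.8   59.3] [-179.9   -0.2    5.1] F [1.5 3.7 6.9] w 30.8
```

>>> {"op": "apply_moves", "data": {"series": [[[0,0.15,0,0,0,0],[0,0.15,0,0,0,0],[0,0.12,0,0,0,0],[0,0,0,0,0,0],[0,0,0,0,0,0]]]}}

```text
clock: 14.42
eef_pos: [610.4, -133.5, 59.3]
tool_rot: [3.14, -0.004, 0.088]
force: [2.1, 0.4, 6.8]
width: 30.8
```

>>> {"op": "apply_moves", "data": {"series": [[[0,0,0,0,0,0],[0,0,0,0,0,0],[0,0,0,0,0,0],[0,0,0,0,0,0],[0,0,0,0,0,0]]], "claw": 1}}

```text
clock: 15.05
eef_pos: [608.2, -132.8, 57.7]
tool_rot: [-3.142, 0.0, 0.088]
force: [-0.8, 0.0, -0.0]
width: 85.2
```

>>> {"op": "apply_moves", "data": {"series": [[[0,0,-0.5,0,0,0],[0,0,-0.9,0,0,0],[0,0,-0.9,0,0,0],[0,0,-0.5,0,0,0],[0,0,0,0,0,0]]]}}

```text
clock: 15.68
eef_pos: [609.6, -133.3, 199.9]
tool_rot: [3.14, -0.004, 0.088]
force: [-0.2, -0.1, -0.3]
width: 85.5
```

Run:
```python
from h import *
st()
plan([511.3,14.7,202],5,5)
plan([511.3,14.7,118],5,5,[511.3,14.7,202],5)
```

```text
15.68 [ 609.6 -133.3  199.9] [179.9  -0.2   5. ] F [-0.2 -0.1 -0.3] w 85.5
[[-0.34,-0.62,-0.01,0,-0.01,0],[-0.34,-0.63,-0.01,0,-0.01,0],[-0.34,-0.62,-0.01,0,-0.01,0],[-0.34,-0.63,-0.01,0.01,-0.01,0],[-0.34,-0.62,-0.01,0,0,0]]
[[0,0,0.34,0,0,0],[0,0,0.34,0,0,0],[0,0,0.33,0,0,0],[0,0,0.34,0,0,0],[0,0,0.33,0,0,0]]
```

>>> {"op": "apply_moves", "data": {"series": [[[-0.34,-0.62,0,0,0,0],[-0.34,-0.63,0,0,0,0],[-0.34,-0.62,0,0,0,0],[-0.34,-0.63,0,0,0,0],[-0.34,-0.62,0,0,0,0]]]}}

```text
clock: 16.3
eef_pos: [508.3, 16.2, 196.5]
tool_rot: [-3.142, 0.002, 0.088]
force: [0.7, -0.0, -0.4]
width: 85.2
```

>>> {"op": "apply_moves", "data": {"series": [[[0,0,0.32,0,0,0],[0,0,0.34,0,0,0],[0,0,0.33,0,0,0],[0,0,0.34,0,0,0],[0,0,0.33,0,0,0]]]}}

```text
clock: 16.92
eef_pos: [508.9, 15.2, 113.0]
tool_rot: [3.141, 0.002, 0.088]
force: [-0.2, 2.4, 0.1]
width: 85.4
```

Run:
```python
from h import *
st()
```

```text
16.93 [508.9  15.2 113. ] [1.8e+02 1.0e-01 5.0e+00] F [-0.2  2.4  0.1] w 85.4
```

>>> {"op": "apply_moves", "data": {"series": [[[0.05,0,-0.09,0,0,0],[0,0,0,0,0,0],[0,0,0,0,0,0],[0,0,0,0,0,0],[0,0,0,0,0,0]]]}}

```text
clock: 17.55
eef_pos: [512.5, 15.4, 119.5]
tool_rot: [-3.141, -0.0, 0.088]
force: [-0.5, -0.2, 0.0]
width: 85.5
```

>>> {"op": "apply_moves", "data": {"series": [[[0,0,0,0,0,0],[0,0,0,0,0,0],[0,0,0,0,0,0],[0,0,0,0,0,0],[0,0,0,0,0,0]]], "claw": -1}}

```text
clock: 18.18
eef_pos: [511.1, 15.3, 119.4]
tool_rot: [-3.141, 0.003, 0.088]
force: [-3.4, -0.1, 5.6]
width: 11.9
```

>>> {"op": "apply_moves", "data": {"series": [[[0,0,-0.05,0,0,0],[0,0,-0.05,0,0,0],[0,0,-0.04,0,0,0],[0,0,0,0,0,0],[0,0,0,0,0,0]]]}}

```text
clock: 18.8
eef_pos: [511.2, 15.4, 125.8]
tool_rot: [-3.141, 0.003, 0.088]
force: [-3.4, -0.6, -11.5]
width: 11.6
```

Run:
```python
from h import *
st()
```

```text
18.8 [511.2  15.4 125.8] [-1.8e+02  1.0e-01  5.0e+00] F [ -3.4  -0.6 -11.5] w 11.6
```

>>> {"op": "apply_moves", "data": {"series": [[[0,0,-0.02,0,0,-1],[0,0,0,0,0,-1],[0,0,0,0,0,-1],[0,0,0,0,0,-1],[0,0,0,0,0,-1]]]}}

```text
clock: 19.42
eef_pos: [511.4, 15.4, 126.9]
tool_rot: [-3.14, 0.002, 0.614]
force: [-2.7, -1.1, -11.8]
width: 11.8
```

>>> {"op": "apply_moves", "data": {"series": [[[0,0,0,0,0,-1],[0,0,0,0,0,-1],[0,0,0,0,0,-1],[0,0,0,0,0,-1],[0,0,0,0,0,-1]]]}}

```text
clock: 20.05
eef_pos: [511.6, 15.5, 126.9]
tool_rot: [-3.14, 0.001, 1.138]
force: [-2.3, 1.3, -11.5]
width: 12.3
```

>>> {"op": "apply_moves", "data": {"series": [[[0,0,0,0,0,-1],[0,0,0,0,0,-1],[0,0,0,0,0,-1],[0,0,0,0,0,-1],[0,0,0,0,0,-1]]]}}

```text
clock: 20.68
eef_pos: [511.7, 15.7, 127.0]
tool_rot: [-3.14, -0.001, 1.661]
force: [-2.6, 1.9, -11.7]
width: 11.9
```

>>> {"op": "apply_moves", "data": {"series": [[[0,0,0,0,0,0],[0,0,0.06,0,0,0],[0,0,0.06,0,0,0],[0,0,0.06,0,0,0],[0,0,0.03,0,0,0]]]}}

```text
clock: 21.3
eef_pos: [511.9, 15.6, 116.4]
tool_rot: [-3.14, -0.0, 1.658]
force: [-5.1, 3.1, -9.6]
width: 11.5
```

Run:
```python
from h import *
st()
```

```text
21.3 [511.9  15.6 116.4] [-179.9   -0.    95. ] F [-5.1  3.1 -9.6] w 11.5
```

>>> {"op": "apply_moves", "data": {"series": [[[0,0,0.03,0,0,0],[0,0,0,0,0,0],[0,0,0,0,0,0],[0,0,0,0,0,0],[0,0,0,0,0,0]]]}}

```text
clock: 21.92
eef_pos: [511.9, 15.6, 115.5]
tool_rot: [-3.141, -0.0, 1.658]
force: [-5.5, 2.3, -6.0]
width: 11.8
```

>>> {"op": "apply_moves", "data": {"series": [[[0,0,0,0,0,0],[0,0,0,0,0,0],[0,0,0,0,0,0],[0,0,0,0,0,0],[0,0,0,0,0,0]]], "claw": 1}}

```text
clock: 22.55
eef_pos: [512.7, 15.3, 115.4]
tool_rot: [3.141, 0.0, 1.658]
force: [0.6, 0.7, -0.2]
width: 85.4
```

>>> {"op": "apply_moves", "data": {"series": [[[0,0,-0.3,0,0,0],[0,0,-0.9,0,0,0],[0,0,-0.5,0,0,0],[0,0,0,0,0,0],[0,0,0,0,0,0]]]}}

```text
clock: 23.18
eef_pos: [512.1, 15.3, 200.2]
tool_rot: [-3.141, -0.0, 1.658]
force: [-0.5, 0.6, -0.8]
width: 85.3
```

Run:
```python
from h import *
st();i=viewer.camera_info('wrist');w=viewer.get_image('wrist');np.save('w3.npy',i,allow_pickle=True);cv2.imwrite('pics/w3.png',w)
plan([608.5,-134,165],95,5)
plan([608.5,-134,62],95,5,[608.5,-134,165],95)
```

```text
23.18 [512.1  15.3 200.2] [-180.   -0.   95.] F [-0.5  0.6 -0.8] w 85.3
[[-0.63,0.33,0.14,0,0,0],[-0.63,0.33,0.14,0,0,0],[-0.63,0.34,0.14,0,0,0],[-0.63,0.33,0.14,-0.01,0,0],[-0.62,0.34,0.13,0,0,0]]
[[0,0,0.41,0,0,0],[0,0,0.41,0,0,0],[0,0,0.41,0,0,0],[0,0,0.42,0,0,0],[0,0,0.41,0,0,0]]
```

View pics/w3.png

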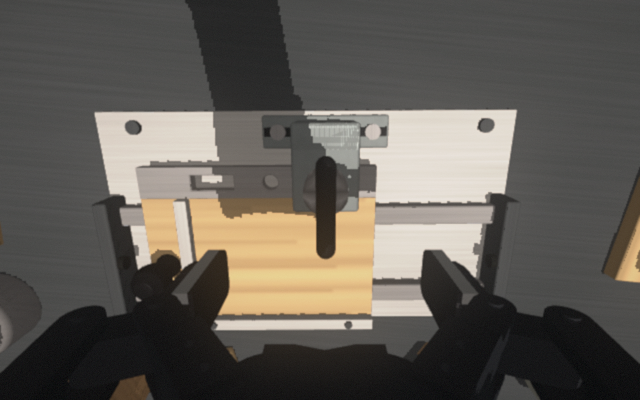

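>>> {"op": "apply_moves", "data": {"series": [[[-0.63,0.33,0.14,0,0,0],[-0.63,0.33,0.14,0,0,0],[-0.63,0.34,0.14,0,0,0],[-0.63,0.33,0.14,0,0,0],[-0.62,0.34,0.14,0,0,0]]]}}

```text
clock: 23.85
eef_pos: [609.1, -134.6, 163.5]
tool_rot: [-3.139, -0.001, 1.658]
force: [-0.0, 0.8, -0.5]
width: 85.1
```

>>> {"op": "apply_moves", "data": {"series": [[[0,0,0.4,0,0,0],[0,0,0.4,0,0,0],[0,0,0.4,0,0,0],[0,0,0.4,0,0,0],[0,0,0.4,0,0,0]]]}}

```text
clock: 24.48
eef_pos: [608.5, -133.5, 63.3]
tool_rot: [-3.14, -0.001, 1.658]
force: [-0.5, -0.9, -0.1]
width: 85.4
```

Run:
```python
from h import *
st();i=np.load('w3.npy',allow_pickle=True).item()
for n,p,z in(('h1',(271,181),43),('heel-inner',(192,200),50),('heel-fence',(190,320),50)):print(n,ray('wrist',p,z,i).round(1))
```

```text
24.48 [ 608.5 -133.5   63.3] [-179.9   -0.    95. ] F [-0.5 -0.9 -0.1] w 85.4
h1 [514.6 -35.9  43. ]
heel-inner [ 537.8 -108.1   50. ]
heel-fence [ 669.7 -113.2   50. ]
```

>>> {"op": "apply_moves", "data": {"series": [[[0,0,0.05,0,0,0],[0,0,0,0,0,0],[0,0,0,0,0,0],[0,0,0,0,0,0],[0,0,0,0,0,0]]]}}

```text
clock: 25.1
eef_pos: [609.7, -133.8, 63.3]
tool_rot: [3.141, 0.0, 1.658]
force: [0.2, 0.6, 0.2]
width: 85.1
```

>>> {"op": "apply_moves", "data": {"series": [[[0,0,0,0,0,0],[0,0,0,0,0,0],[0,0,0,0,0,0],[0,0,0,0,0,0],[0,0,0,0,0,0]]], "claw": -1}}

```text
clock: 25.72
eef_pos: [609.4, -134.3, 63.3]
tool_rot: [3.141, 0.001, 1.658]
force: [-1.0, -1.1, 6.4]
width: 30.6
```

>>> {"op": "apply_moves", "data": {"series": [[[-0.04,0,0,0,0,0],[-0.04,0,0,0,0,0],[-0.04,0,0,0,0,0],[-0.04,0,0,0,0,0],[0,0,0,0,0,0]]]}}

```text
clock: 26.35
eef_pos: [609.8, -138.1, 63.3]
tool_rot: [-3.141, -0.004, 1.66]
force: [-3.3, 6.0, 8.6]
width: 30.2
```

Run:
```python
from h import *
st()
```

```text
26.35 [ 609.8 -138.1   63.3] [-180.    -0.2   95.1] F [-3.3  6.   8.6] w 30.2
```

>>> {"op": "apply_moves", "data": {"series": [[[-0.04,0,0,0,0,0],[-0.04,0,0,0,0,0],[-0.04,0,0,0,0,0],[0,0,0,0,0,0],[0,0,0,0,0,0]]]}}

```text
clock: 26.98
eef_pos: [610.8, -148.6, 63.3]
tool_rot: [3.141, 0.001, 1.658]
force: [-1.3, -3.2, 5.3]
width: 30.8
```

>>> {"op": "apply_moves", "data": {"series": [[[-0.01,0,0,0,0,0],[-0.01,0,0,0,0,0],[-0.01,0,0,0,0,0],[-0.01,0,0,0,0,0],[0,0,0,0,0,0]]]}}

```text
clock: 27.6
eef_pos: [610.9, -149.7, 63.3]
tool_rot: [3.141, 0.0, 1.658]
force: [-1.3, 1.0, 6.5]
width: 30.5
```

Run:
```python
from h import *
st();a=viewer.get_image('side');st();b=viewer.get_image('scene')
f=lambda m:cv2.resize(m,(400,300),interpolation=cv2.INTER_CUBIC)
o=cv2.imread('pics/side0.png')
cv2.imwrite('pics/t4.png',np.vstack([np.hstack([f(a[175:235,270:350]),f(o[175:235,270:350])]),np.hstack([f(b[165:225,275:355]),f(cv2.imread('pics/scene0.png')[165:225,275:355])])]))
```

```text
27.6 [ 610.9 -149.7   63.3] [180.   0.  95.] F [-1.3  1.   6.5] w 30.5
27.65 [ 610.9 -149.7   63.3] [180.   0.  95.] F [-2.1 -0.3  6.3] w 30.4
```

View pics/t4.png

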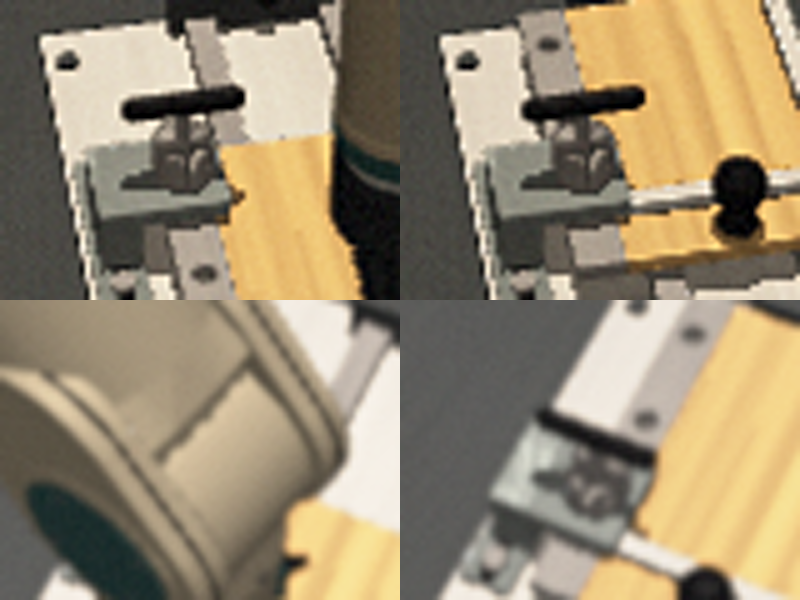

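>>> {"op": "apply_moves", "data": {"series": [[[0,0,0,0,0,0],[0,0,0,0,0,0],[0,0,0,0,0,0],[0,0,0,0,0,0],[0,0,0,0,0,0]]], "claw": 1}}

```text
clock: 28.32
eef_pos: [610.8, -149.6, 62.7]
tool_rot: [-3.142, -0.0, 1.658]
force: [-0.6, -0.6, 0.1]
width: 85.1
```

>>> {"op": "apply_moves", "data": {"series": [[[0,0,-0.5,0,0,0],[0,0,-0.9,0,0,0],[0,0,-0.9,0,0,0],[0,0,-0.5,0,0,0],[0,0,0,0,0,0]]]}}

```text
clock: 28.95
eef_pos: [612.2, -150.0, 205.1]
tool_rot: [3.137, 0.001, 1.658]
force: [0.4, 0.1, -0.7]
width: 85.6
```

Run:
```python
from h import *
st();a=viewer.get_image('side');cv2.imwrite('pics/side3.png',a);o=cv2.imread('pics/side0.png')
g=lambda m:cv2.resize(cv2.cvtColor(m,cv2.COLOR_BGR2GRAY),None,fx=4,fy=4,interpolation=cv2.INTER_CUBIC)
t=g(o)[4*190:4*201,4*292:4*320];r=cv2.matchTemplate(g(a)[4*178:4*212,4*280:4*332],t,cv2.TM_CCOEFF_NORMED)
print(cv2.minMaxLoc(r)[1],np.array(cv2.minMaxLoc(r)[3])/4+[280-292,178-190],'expected if 12mm high',proj('side',(511,15,130))-proj('side',(511,15,118)))
for n in('knob','seat','blank1_mid'):print(n,[(round(q['score'],2),np.round(np.array(q['location'])*[640,400],1)) for q in viewer.find_in('side',n)[:2]])
i=viewer.camera_info('wrist');w=viewer.get_image('wrist');np.save('w4.npy',i,allow_pickle=True);cv2.imwrite('pics/w4.png',w)
plan([455,398,231],96,10)
```

```text
28.95 [ 612.2 -150.   205.1] [1.797e+02 1.000e-01 9.500e+01] F [ 0.4  0.1 -0.7] w 85.6
0.8915700316429138 [0. 0.] expected if 12mm high [-0.04558201 -2.99333593]
knob [(0.98, array([341.5, 236.4])), (0.36, array([403.8, 230.1]))]
seat [(0.71, array([333.2, 231.8]))]
blank1_mid [(0.81, array([293.9, 114.8]))]
[[1.12,-0.21,-0.06,0,0,-0.02],[1.12,-0.21,-0.06,0,0,-0.02],[1.12,-0.21,-0.06,0,0,-0.02],[1.12,-0.21,-0.06,0,0,-0.01],[1.12,-0.2,-0.06,0,0,-0.02]]
[[1.12,-0.2,-0.06,-0.01,0,-0.01],[1.12,-0.2,-0.06,0,0,-0.02],[1.12,-0.2,-0.05,-0.01,0,-0.01],[1.12,-0.2,-0.06,0,0,-0.02],[1.12,-0.2,-0.05,-0.01,-0.01,-0.01]]
```

View pics/w4.png

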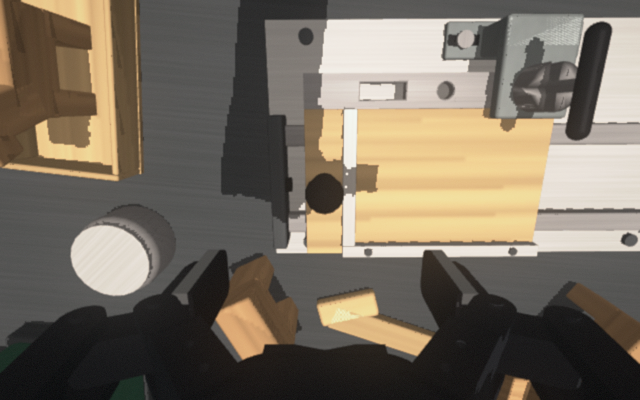

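Run:
```python
from h import *
i=np.load('w4.npy',allow_pickle=True).item()
ux=np.array([np.cos(np.radians(5)),np.sin(np.radians(5))]);uy=np.array([-ux[1],ux[0]])
hp=[ray('wrist',p,55,i)[:2] for p in((356,112),(356,238))];fp=[ray('wrist',p,45,i)[:2] for p in((362,243),(533,242))]
k=ray('wrist',(324,193),78,i)[:2];print('knob',k)
for n,P in(('heel',hp),('fence',fp)):e=P[1]-P[0];print(n,np.round(P,1).tolist(),np.degrees(np.arctan2(e[1],e[0])))
hy=np.mean([p@uy for p in hp]);fx=np.mean([p@ux for p in fp]);
s=ux*(fx-28)+uy*(hy+75);print('seat',s,'knob from heel',k@uy-hy, 'gap',k@ux-fx)
```

```text
knob [ 610.55356493 -150.18814905]
heel [[542.2, -128.4], [658.2, -115.3]] 6.482867736856163
fence [[667.0, -107.3], [651.2, 62.3]] 95.34872586970879
seat [632.8541374  -43.70468411] knob from heel -29.134640253168612 gap -59.49635754178837
```

>>> {"op": "apply_moves", "data": {"series": [[[0.9,-0.17,-0.06,0,0,0],[0.95,-0.17,-0.06,0,0,0],[0.95,-0.17,-0.06,0,0,0],[0.95,-0.17,-0.06,0,0,0],[0.95,-0.17,-0.06,0,0,0]]]}}

```text
clock: 29.82
eef_pos: [546.9, 82.1, 216.9]
tool_rot: [-3.14, 0.0, 1.658]
force: [0.4, -0.1, 0.2]
width: 85.8
```

>>> {"op": "apply_moves", "data": {"series": [[[0.95,-0.17,-0.06,0,0,0],[0.95,-0.17,-0.06,0,0,0],[0.95,-0.17,-0.06,0,0,0],[0.95,-0.17,-0.06,0,0,0],[0.95,-0.17,0,0,0,0]]]}}

```text
clock: 30.45
eef_pos: [484.0, 314.8, 229.0]
tool_rot: [-3.141, 0.001, 1.658]
force: [1.6, -0.4, 0.2]
width: 85.4
```

>>> {"op": "apply_moves", "data": {"series": [[[0.5,-0.17,0,0,0,0],[0,0,0,0,0,0],[0,0,0,0,0,0],[0,0,0,0,0,0],[0,0,0,0,0,0]]]}}

```text
clock: 31.08
eef_pos: [474.8, 336.5, 229.8]
tool_rot: [3.142, 0.0, 1.656]
force: [-1.2, -0.1, -0.2]
width: 85.4
```

Run:
```python
from h import *
st();i=viewer.camera_info('wrist');w=viewer.get_image('wrist');np.save('w5.npy',i,allow_pickle=True);cv2.imwrite('pics/w5.png',w)
```

```text
31.07 [474.8 336.5 229.8] [180.    0.   94.9] F [-1.2 -0.1 -0.2] w 85.4
```

View pics/w5.png

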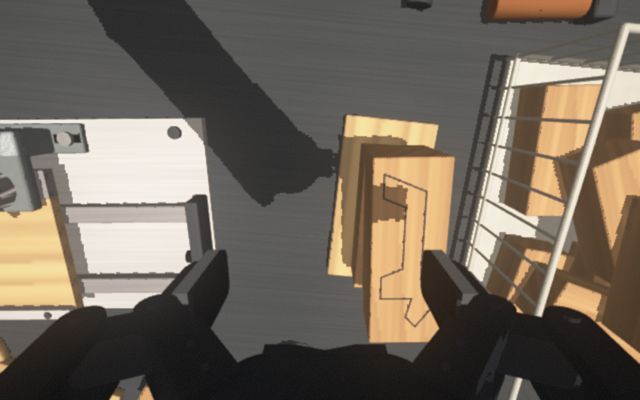

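Run:
```python
from h import *
i=np.load('w5.npy',allow_pickle=True).item()
P=np.array([ray('wrist',p,153,i)[:2] for p in((371,157),(455,155),(370,342))]);print(P)
l=P[2]-P[0];w=P[1]-P[0];print(np.linalg.norm(l),np.linalg.norm(w),np.degrees(np.arctan2(l[1],l[0])),np.degrees(np.arctan2(w[1],w[0])))
print('c',(P[1]+P[2])/2)
```

```text
[[435.86554091 364.44252774]
 [429.66170833 421.04886563]
 [583.97139935 382.0667516 ]]
149.15079138293336 56.94528099660491 6.786141920209014 96.25443110330502
c [506.81655384 401.55780861]
```

Run:
```python
from h import *
i=np.load('w5.npy',allow_pickle=True).item()
print('basket side low',ray('side',(300,127),0),ray('side',(300,118),60),'w',ray('wrist',(480,200),0,i),ray('wrist',(470,240),100,i),ray('wrist',(560,250),100,i))
print('glue',tri([('scene',(433,163)),('side',(367,140))]))
plan([507,401.5,190],96.7,5)
plan([507,401.5,121],96.7,5,[507,401.5,190],96.7)
```

```text
basket side low [520.79082456 513.70370896   0.        ] [520.26676702 486.64605087  60.        ] w [ 4.96427144e+02  5.24419731e+02 -5.68434189e-14] [510.2055225  471.37368469 100.        ] [512.88961179 555.34782777 100.        ]
glue [744.19606718 312.26292247  70.96048274]
[[0.25,0.15,0.16,0,0,-0.06],[0.25,0.15,0.16,0,0,-0.06],[0.24,0.16,0.16,0,0,-0.06],[0.24,0.15,0.16,0,0,-0.06],[0.24,0.16,0.16,0,0,-0.06]]
[[0,0,0.28,0,0,0],[0,0,0.28,0,0,0],[0,0,0.27,0,0,0],[0,0,0.28,0,0,0],[0,0,0.27,0,0,0]]
```

>>> {"op": "apply_moves", "data": {"series": [[[0.25,0.15,0.16,0,0,-0.06],[0.25,0.15,0.16,0,0,-0.06],[0.24,0.16,0.16,0,0,-0.06],[0.24,0.15,0.16,0,0,-0.06],[0.24,0.16,0.16,0,0,-0.06]]], "claw": 0.7}}

```text
clock: 31.75
eef_pos: [506.6, 403.3, 188.9]
tool_rot: [-3.141, 0.0, 1.691]
force: [0.0, -0.1, -0.1]
width: 72.9
```

>>> {"op": "apply_moves", "data": {"series": [[[0,0,0,0,0,0],[0,0,0,0,0,0],[0,0,0,0,0,0],[0,0,0,0,0,0],[0,0,0,0,0,0]]]}}

```text
clock: 32.38
eef_pos: [506.4, 402.1, 190.1]
tool_rot: [3.141, -0.0, 1.69]
force: [0.5, -0.1, 0.2]
width: 72.4
```

Run:
```python
from h import *
st();plan([507,401.5,121],96.7,5)
```

```text
32.38 [506.4 402.1 190.1] [180.   -0.   96.8] F [ 0.5 -0.1  0.2] w 72.4
[[0,0,0.28,0,0,0],[0,0,0.28,0,0,0],[0,0,0.27,0,0,0.01],[-0.01,0.01,0.28,0,0,0],[0,0,0.27,0,0,0.01]]
```

>>> {"op": "apply_moves", "data": {"series": [[[0,0,0.28,0,0,0],[0,0,0.28,0,0,0],[0,0,0.28,0,0,0],[0,0,0.28,0,0,0],[0,0,0.25,0,0,0]]]}}

```text
clock: 33.0
eef_pos: [506.1, 402.1, 120.0]
tool_rot: [-3.141, 0.0, 1.69]
force: [-0.1, -0.2, 0.7]
width: 72.5
```

>>> {"op": "apply_moves", "data": {"series": [[[0,0,0,0,0,0],[0,0,0,0,0,0],[0,0,0,0,0,0],[0,0,0,0,0,0],[0,0,0,0,0,0]]], "claw": -1}}

```text
clock: 33.62
eef_pos: [506.3, 402.3, 121.5]
tool_rot: [3.141, -0.0, 1.69]
force: [0.7, 0.8, -2.4]
width: 55.1
```

Run:
```python
from h import *
st()
```

```text
33.62 [506.3 402.3 121.5] [180.   -0.   96.8] F [ 0.7  0.8 -2.4] w 55.1
```

Gripped at 55 mm. Lift, then look quickly before carrying.

>>> {"op": "apply_moves", "data": {"series": [[[0,0,-0.1,0,0,0],[0,0,-0.4,0,0,0],[0,0,-0.7,0,0,0],[0,0,-0.7,0,0,0],[0,0,-0.5,0,0,0]]]}}

```text
clock: 34.25
eef_pos: [506.7, 402.6, 243.5]
tool_rot: [3.14, -0.001, 1.69]
force: [-0.2, 0.6, -2.7]
width: 55.0
```

Run:
```python
from h import *
st();i=viewer.camera_info('wrist');w=viewer.get_image('wrist');np.save('w6.npy',i,allow_pickle=True);cv2.imwrite('pics/w6.png',w)
plan([627.5,-39.5,240],5.1,20)
```

```text
34.25 [506.7 402.6 243.5] [ 1.799e+02 -1.000e-01  9.680e+01] F [-0.2  0.6 -2.7] w 55.0
[[-0.45,0.07,0.01,0,0,0.76],[-0.45,0.1,0.01,0,0,0.76],[-0.44,0.14,0,0,0,0.76],[-0.43,0.17,0.01,0,0,0.77],[-0.41,0.21,0,0,0,0.76]]
[[-0.39,0.24,0.01,0,-0.01,0.77],[-0.37,0.27,0.01,0,0,0.76],[-0.35,0.3,0,0,-0.01,0.77],[-0.33,0.32,0.01,0,0,0.76],[-0.3,0.35,0.01,0,-0.01,0.77]]
[[-0.27,0.37,0,0,0,0.76],[-0.24,0.39,0.01,0,-0.01,0.77],[-0.21,0.41,0.01,0,0,0.76],[-0.17,0.42,0,0,-0.01,0.77],[-0.14,0.44,0.01,0,0,0.76]]
[[-0.1,0.45,0,0,-0.01,0.77],[-0.07,0.45,0.01,0,0,0.76],[-0.03,0.46,0,0,-0.01,0.77],[0.01,0.46,0.01,0,0,0.76],[0.04,0.45,0,0,-0.01,0.77]]
```

View pics/w6.png

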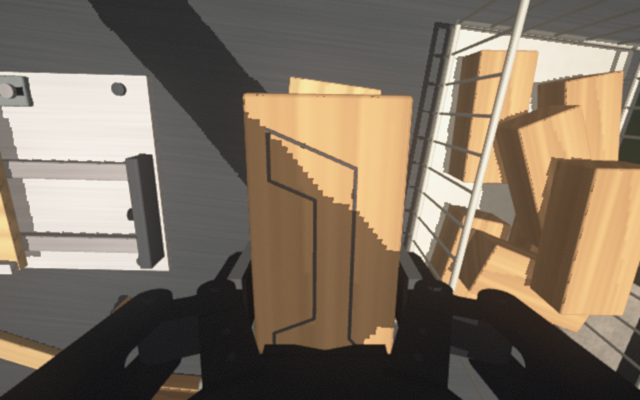

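Run:
```python
from h import *
i=np.load('w6.npy',allow_pickle=True).item()
a,b=[ray('wrist',p,275,i) for p in((244,95),(412,95))];m=(a+b)/2
R=Ro.from_euler('xyz',[np.pi,0,np.radians(96.8)]);print(np.linalg.norm(a-b),R.inv().apply(m-[506.7,402.6,275]),np.degrees(np.arctan2(*(b-a)[[1,0]])))
```

```text
54.9767561413687 [ 7.65238958e-01 -7.26199120e+01 -8.89337428e-15] 96.79339639892501
```

>>> {"op": "apply_moves", "data": {"series": [[[-0.45,0.07,0.01,0,0,0.76],[-0.45,0.1,0.01,0,0,0.76],[-0.44,0.14,0,0,0,0.76],[-0.43,0.17,0,0,0,0.77],[-0.41,0.21,0,0,0,0.76]]]}}

```text
clock: 34.92
eef_pos: [537.0, 289.3, 240.1]
tool_rot: [-3.141, 0.0, 1.285]
force: [-0.6, 0.4, -1.3]
width: 55.4
```

>>> {"op": "apply_moves", "data": {"series": [[[-0.39,0.24,0,0,0,0.77],[-0.37,0.27,0,0,0,0.76],[-0.35,0.3,0,0,0,0.77],[-0.33,0.32,0,0,0,0.76],[-0.3,0.35,0,0,0,0.77]]]}}

```text
clock: 35.55
eef_pos: [566.9, 178.9, 240.3]
tool_rot: [3.142, -0.0, 0.885]
force: [-1.0, -0.4, -1.8]
width: 55.2
```

>>> {"op": "apply_moves", "data": {"series": [[[-0.27,0.37,0,0,0,0.76],[-0.24,0.39,0,0,0,0.77],[-0.21,0.41,0,0,0,0.76],[-0.17,0.42,0,0,0,0.77],[-0.14,0.44,0,0,0,0.76]]]}}

```text
clock: 36.17
eef_pos: [596.4, 68.3, 240.3]
tool_rot: [-3.142, -0.0, 0.485]
force: [-0.3, 0.2, -1.5]
width: 55.0
```

>>> {"op": "apply_moves", "data": {"series": [[[-0.1,0.45,0,0,0,0.77],[-0.07,0.45,0,0,0,0.76],[-0.03,0.46,0,0,0,0.77],[0.01,0.46,0,0,0,0.76],[0.04,0.45,0,0,0,0.77]]]}}

```text
clock: 36.8
eef_pos: [626.3, -42.3, 240.3]
tool_rot: [-3.142, -0.0, 0.083]
force: [0.4, -0.1, -1.6]
width: 55.1
```

Run:
```python
from h import *
st()
```

```text
36.8 [626.3 -42.3 240.3] [-180.    -0.     4.8] F [ 0.4 -0.1 -1.6] w 55.1
```

>>> {"op": "apply_moves", "data": {"series": [[[0.01,-0.11,0.6,0,0,-0.03],[0,0,0.8,0,0,0],[0,0,0.8,0,0,0],[0,0,0.7,0,0,0],[0,0,0.3,0,0,0]]]}}

```text
clock: 37.42
eef_pos: [624.9, -35.8, 78.2]
tool_rot: [-3.141, 0.003, 0.09]
force: [0.3, -0.2, -2.0]
width: 55.4
```

>>> {"op": "apply_moves", "data": {"series": [[[0,0,0,0,0,0],[0,0,0,0,0,0],[0,0,0,0,0,0],[0,0,0,0,0,0],[0,0,0,0,0,0]]]}}

```text
clock: 38.05
eef_pos: [626.1, -35.2, 80.7]
tool_rot: [-3.142, -0.001, 0.092]
force: [-0.6, 0.1, -1.5]
width: 55.0
```

Run:
```python
from h import *
st();w=viewer.get_image('wrist');a=viewer.get_image('side');np.save('w7.npy',viewer.camera_info('wrist'),allow_pickle=True)
cv2.imwrite('pics/t7.png',np.hstack([cv2.resize(w,(480,300)),cv2.resize(a[190:290,280:387],(320,300),interpolation=cv2.INTER_CUBIC)]))
```

```text
38.05 [626.1 -35.2  80.7] [-180.    -0.     5.3] F [-0.6  0.1 -1.5] w 55.0
```

View pics/t7.png

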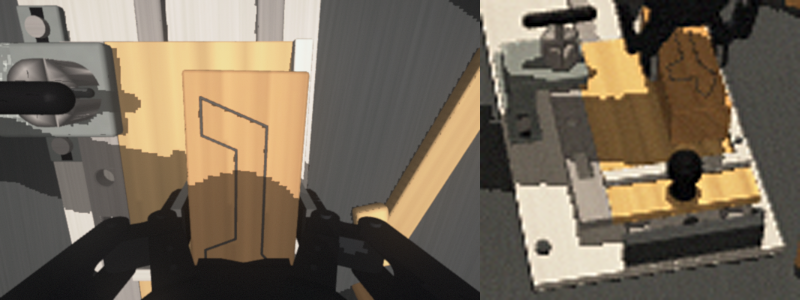

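Run:
```python
from h import *
i=np.load('w7.npy',allow_pickle=True).item();k=4/3
ux=np.array([np.cos(np.radians(5)),np.sin(np.radians(5))]);uy=np.array([-ux[1],ux[0]])
for n,p,z in(('fence_in_top',(294,41),55),('fence_out',(312,41),55),('blankR',(308.5,72),112),('blankL',(184,72),112),('sled edge L',(118,41),45)):
    X=ray('wrist',(p[0]*k,p[1]*k),z,i)[:2];print(n,X.round(1),'ux',round(X@ux,1),'uy',round(X@uy,1))
print('seat ux',np.array([632,-44])@ux,'uy',np.array([632,-44])@uy)
```

```text
fence_in_top [649.5  59.7] ux 652.2 uy 2.9
fence_out [660.9  60.8] ux 663.7 uy 3.0
blankR [647.5  38.7] ux 648.4 uy -17.9
blankL [593.3  33.7] ux 594.0 uy -18.1
sled edge L [532.4  50.5] ux 534.8 uy 3.9
seat ux 625.7601965130863 uy -98.91499613255677
```

>>> {"op": "apply_moves", "data": {"series": [[[-0.03,0.02,0.1,0,0,0],[0,0,0.1,0,0,0],[0,0,0.1,0,0,0],[0,0,0.06,0,0,0],[0,0,0,0,0,0]]]}}

```text
clock: 38.78
eef_pos: [624.3, -36.4, 61.9]
tool_rot: [-3.141, 0.001, 0.092]
force: [-0.4, 0.3, -0.9]
width: 55.2
```

>>> {"op": "apply_moves", "data": {"series": [[[0,0,0.02,0,0,0],[0,0,0.02,0,0,0],[0,0,0.02,0,0,0],[0,0,0.02,0,0,0],[0,0,0,0,0,0]]]}}

```text
clock: 39.4
eef_pos: [624.4, -36.4, 58.2]
tool_rot: [-3.142, 0.0, 0.092]
force: [0.1, -0.1, -1.8]
width: 55.4
```

Run:
```python
from h import *
st()
```

```text
39.4 [624.4 -36.4  58.2] [-180.     0.     5.3] F [ 0.1 -0.1 -1.8] w 55.4
```

>>> {"op": "apply_moves", "data": {"series": [[[0,0,0.02,0,0,0],[0,0,0.02,0,0,0],[0,0,0,0,0,0],[0,0,0,0,0,0],[0,0,0,0,0,0]]]}}

```text
clock: 40.02
eef_pos: [624.6, -36.5, 57.1]
tool_rot: [-3.141, -0.0, 0.092]
force: [-0.8, -0.2, 5.5]
width: 55.4
```

Run:
```python
from h import *
st()
```

```text
40.02 [624.6 -36.5  57.1] [-180.    -0.     5.3] F [-0.8 -0.2  5.5] w 55.4
```

>>> {"op": "apply_moves", "data": {"series": [[[0,0,0,0,0,0],[0,0,0,0,0,0],[0,0,0,0,0,0],[0,0,0,0,0,0],[0,0,0,0,0,0]]], "claw": 0.7}}

```text
clock: 40.65
eef_pos: [624.4, -36.4, 56.2]
tool_rot: [-3.142, 0.0, 0.092]
force: [0.1, 0.5, 0.4]
width: 72.5
```

>>> {"op": "apply_moves", "data": {"series": [[[0,0,-0.3,0,0,0],[0,0,-0.6,0,0,0],[0,0,-0.9,0,0,0],[0,0,-0.9,0,0,0],[0,0,-0.5,0,0,0]]]}}

```text
clock: 41.28
eef_pos: [625.6, -36.8, 220.2]
tool_rot: [3.141, -0.005, 0.092]
force: [0.7, -0.7, -0.7]
width: 72.7
```

Run:
```python
from h import *
st();i=viewer.camera_info('wrist');w=viewer.get_image('wrist');a=viewer.get_image('side');np.save('w8.npy',i,allow_pickle=True);cv2.imwrite('pics/w8.png',w)
cv2.imwrite('pics/t8.png',np.vstack([w,cv2.resize(a[165:265,270:590],(640,200),interpolation=cv2.INTER_CUBIC)]))
o=cv2.imread('pics/side0.png')
g=lambda m:cv2.resize(cv2.cvtColor(m,cv2.COLOR_BGR2GRAY),None,fx=4,fy=4,interpolation=cv2.INTER_CUBIC)
t=g(o)[4*190:4*201,4*292:4*320];r=cv2.matchTemplate(g(a)[4*178:4*212,4*280:4*332],t,cv2.TM_CCOEFF_NORMED)
print(cv2.minMaxLoc(r)[1],np.array(cv2.minMaxLoc(r)[3])/4+[280-292,178-190])
```

```text
41.27 [625.6 -36.8 220.2] [180.   -0.3   5.2] F [ 0.7 -0.7 -0.7] w 72.7
0.8902173042297363 [0. 0.]
```

View pics/t8.png

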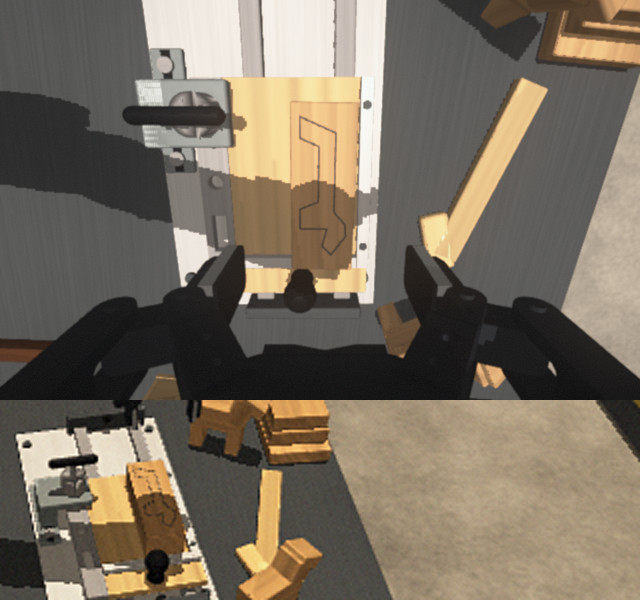

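Run:
```python
from h import *
i=np.load('w8.npy',allow_pickle=True).item()
ux=np.array([np.cos(np.radians(5)),np.sin(np.radians(5))]);uy=np.array([-ux[1],ux[0]])
for n,p,z in(('blank TL',(292,102),90),('TR',(358,103),90),('BL',(291,269),90),('BR',(353,270),90),('fence in far',(360,80),50),('fence in',(361,250),50),('heel_in',(270,255),45)):
    X=ray('wrist',p,z,i)[:2];print(n,X.round(1),'ux',round(X@ux,1),'uy',round(X@uy,1))
```

```text
blank TL [593.2  32.8] ux 593.8 uy -19.0
TR [646.4  36.9] ux 647.1 uy -19.6
BL [ 601.8 -116.3] ux 589.4 uy -168.3
BR [ 659.5 -112.2] ux 647.2 uy -169.3
fence in far [649.9  57.9] ux 652.5 uy 1.0
fence in [ 671.2 -109.3] ux 659.2 uy -167.4
heel_in [ 575.6 -126. ] ux 562.4 uy -175.7
```

Run:
```python
from h import *
w=cv2.imread('pics/w8.png').astype(int)
for r in(88,125,180,215,240):print(r,[tuple(w[r,c]) for c in range(346,382,2)])
print([tuple(w[r,265]) for r in range(236,276,2)])
```

```text
88 [(np.int64(160), np.int64(222), np.int64(246)), (np.int64(159), np.int64(221), np.int64(247)), (np.int64(157), np.int64(219), np.int64(246)), (np.int64(156), np.int64(218), np.int64(245)), (np.int64(154), np.int64(215), np.int64(243)), (np.int64(155), np.int64(216), np.int64(244)), (np.int64(155), np.int64(217), np.int64(246)), (np.int64(116), np.int64(139), np.int64(162)), (np.int64(244), np.int64(248), np.int64(245)), (np.int64(246), np.int64(249), np.int64(247)), (np.int64(245), np.int64(249), np.int64(247)), (np.int64(244), np.int64(249), np.int64(247)), (np.int64(245), np.int64(249), np.int64(247)), (np.int64(245), np.int64(249), np.int64(247)), (np.int64(217), np.int64(225), np.int64(228)), (np.int64(237), np.int64(243), np.int64(247)), (np.int64(233), np.int64(240), np.int64(246)), (np.int64(239), np.int64(245), np.int64(248))]
125 [(np.int64(139), np.int64(199), np.int64(241)), (np.int64(134), np.int64(193), np.int64(238)), (np.int64(134), np.int64(192), np.int64(238)), (np.int64(132), np.int64(189), np.int64(235)), (np.int64(128), np.int64(181), np.int64(230)), (np.int64(
[... 3354 characters left out ...]
), (np.int64(78), np.int64(109), np.int64(134)), (np.int64(78), np.int64(109), np.int64(133)), (np.int64(77), np.int64(108), np.int64(132)), (np.int64(77), np.int64(107), np.int64(133)), (np.int64(84), np.int64(101), np.int64(117)), (np.int64(91), np.int64(96), np.int64(102)), (np.int64(110), np.int64(117), np.int64(123)), (np.int64(118), np.int64(123), np.int64(131)), (np.int64(115), np.int64(123), np.int64(129)), (np.int64(117), np.int64(125), np.int64(131)), (np.int64(113), np.int64(121), np.int64(127)), (np.int64(143), np.int64(181), np.int64(214)), (np.int64(144), np.int64(204), np.int64(239)), (np.int64(145), np.int64(204), np.int64(239)), (np.int64(144), np.int64(204), np.int64(238))]
```

Run:
```python
from h import *
i=np.load('w8.npy',allow_pickle=True).item()
ux=np.array([np.cos(np.radians(5.2)),np.sin(np.radians(5.2))]);uy=np.array([-ux[1],ux[0]])
for n,p,z in(('F88',(361,88),55),('F180',(359.5,180),55),('F240',(357.5,240),55),('B110',(358,110),90),('B180',(355,180),90),('B240',(351.7,240),90),('Hbot',(265,254.5),45),('Htop',(265,257.5),55),('Bend',(300,270),90)):
    X=ray('wrist',p,z,i)[:2];print(n,'ux',round(X@ux,1),'uy',round(X@uy,1))
```

```text
F88 ux 653.0 uy -8.5
F180 ux 654.2 uy -93.3
F240 ux 654.0 uy -156.2
B110 ux 647.2 uy -27.3
B180 ux 646.3 uy -85.6
B240 ux 644.7 uy -141.3
Hbot ux 556.4 uy -177.1
Htop ux 558.2 uy -175.7
Bend ux 597.1 uy -171.4
```

Run:
```python
from h import *
st();ctrl.finish_job()
```

```text
41.38 [626.7 -37.  220.7] [179.9  -0.4   5.3] F [-0.3  0.1 -0.1] w 72.7
the job is handed in; nothing more can be done
```

The sled is reloaded and the job was handed in at about 41 s of the 72 s allowed; no verdict was reported.

- **Pin and sled:** I lifted the pin about 23 mm, turned it a quarter turn clockwise and let it go in the rest notch. I then drew the sled to about 117 mm, turned the handle back, and eased the sled until the pin dropped in at about 131–133 mm. On the first slow pull the sled stuck, then jumped about 10 mm. The wrist force showed only a few newtons at each reading, but readings came only between moves.
- **Blank:** I gripped the top blank at about 55 mm, carried it over and lowered it to light contact, about 5.5 N on the wrist, before letting go.

**Last checks:**
- The T-handle's image position is the same as at the start (0 px shift; riding on the strip would show about 3 px). So the pin is home.
- The blank lies flat, about 1.5° off square, with a gap of about 5 mm to the heel.
- The gap to the fence came out between 3 and 9 mm in most readings, with one poor edge reading of about 12 mm. The limit is 12 mm, so this is the least certain measure.
- The gripper was open and clear of everything at 220 mm.
- I saw no bystander moved in the last pictures, but did not measure them. I also did not take a fresh look at the rest of the pile after carrying the blank away.

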